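# Slide the lens barrel along the fence into its dust bay

### The arm

A 6-joint arm with a two-finger parallel gripper is mounted at the origin on the work surface. World frame = base frame: x ahead of the robot, y to its left, z up, the work surface at z = 0. Lengths are in mm, angles in degrees, forces in N, time in s.
With the tool pointing down it reaches from about 300 to 850 mm from the base axis. Payload 4.2 kg.
Tool frame: the origin (TCP) lies midway between the tips of the shut fingers; the grasp point (between the pads) lies 19 mm behind it (env.grip_point_offset is the distance from the TCP to the grasp point, in mm); z points along the fingers, x is the direction in which the jaws open and shut, and the axes are right-handed (so a half turn about z gives the same grasp; the last joint's range is limited). The gripper opens to 91 mm and grips with 3 to 60 N. Pads are 32 mm wide; open, the fingers measure 118 mm over their backs; the gripper's body (76 mm by 178 mm) begins 60 mm behind the grasp point.
Start: joints at [72.995, 18.312, 89.639, -0, 72.044, -1.146], TCP at [157.137, 553.128, 213.976] pointing down, gripper open.
Joint ranges: [-177.97, 177.97], [-48.28, 115.42], [12.27, 149.76], [-77.06, 257.06], [2.81, 150.46], [-146.56, 146.56]. Speed limits (degrees/s): [147.25, 147.25, 180, 180, 180, 180].

### API

Orientations are given as [roll, pitch, yaw] about the fixed x, y, z axes, in that order (R = Rz(yaw) Ry(pitch) Rx(roll)).
In Python, from workcell import env gives the robot as it stands.
- The arm moves only by the shell command python3 -m pendant 'ROWS' [FORCE]. ROWS is JSON, a list of rows, each an object with "xyz": the shift along the tool's x, y, z in m, a list of three; "roll": the turn about the tool's z in degrees; "jaw": the closure, from 0 (fully open) to 1 (shut). A call has exactly 8 rows; each row is the pose to reach, as a shift and turn from the pose commanded when the call began, along the tool's axes at that moment; what a row does not reach only later rows make up. A row lasts 1/8 s, in which the tool goes at most 62.5 mm and 10.7 degrees, less where a joint would pass 70% of its speed; a pose out of reach is approached as far as the arm can. A call with a gripper value outside its range is refused whole. The fingers move at their own pace and stop on an object; FORCE is the grip in N (left out, the last holds). Time passes only in rows, so rows that repeat a pose let the fingers close, or fill a call up. It gives the time, the measured TCP pose, the force and the opening at its end, in the units of the state.
- env.state(): the state, without advancing time (a new reading comes with each control period).
- env.grab_frame(name): name is "scene" or "side" or "wrist"; returns (picture, depth): 480x640x3 uint8, blue, green, red; 480x640 float32, mm along the optical axis (not along the pixel's ray), 0 where there is no reading.
- env.camera_params(name): a dict with "camera_matrix" (3x3 intrinsics, pixels), "cam_to_world" (4x4, takes a point from camera to world coordinates); the wrist camera has in their place "hand_eye" (4x4, takes a point from camera to tool coordinates, whose origin is the TCP and whose axes are the tool frame's). Camera axes: x right, y up, looking along -z (the intrinsics and any distortion apply to the point x, -y, -z); pixel columns grow to the right and rows downward; lengths in mm; the calibration is good to about 2 mm. A picture is of the moment at which its call begins: read the wrist's pose just before it. camera_params takes no time and is no camera call.
- env.job_done(): hands the job in, once; it reports no verdict.
The state is a dict: "time_s": time; "qpos": joint angles; "qvel": joint speeds; "effort": joint torques, N m; "ee_pos": TCP position; "ee_rot": TCP orientation; "force": force on the tool from outside, world axes, zero at the start; "torque": the same for the moment, N m; "gripper_width": finger opening in mm.
Only numpy, scipy, OpenCV 4.12 (cv2) and the standard library are available. Lean on these libraries where they do the work, as an engineer would, in place of code of your own. Each camera call takes 0.05 s, during which the arm holds its last target. There are 200 camera calls.

### The job

First slide the gate of the dust bay fully open. Then stand the chrome lens barrel upright on the dark pad, up against the fence, let go of it, and push it (not gripped, gently, without lifting it) along the fence into the roofed bay until it rests against the end wall. Finally slide the gate fully shut behind it, and leave the loupe, thumbscrews, screwdriver and projector alone.

Things in the scene. Friction and masses are not known exactly. Their poses are not given: they have to be found in the camera images.
- bay: Dust bay with its fence, fixed on the cart, turned up to 0.25 rad. Origin on the cart top, on the lane's centre line; own +y is the push direction, own +x points to the fence, away from the robot. Fence (bay frame, mm): smooth (friction 0.25), 40 high, 10 thick, face at x=28, y=-170 to 160, with a foot 4 high behind it to x=68. A barrel touching it has its centre at x=0. Lane floor: bare cart top.
- mouth (a point): Middle of the bay's mouth on the cart top, (0, 50) mm in the bay's frame. Plywood side walls, inner faces at x=30 and x=-50, 10 thick: 50 high and open above from y=50 to 118, then 80 high to y=170. End wall's inner face at y=160. Clear roof from y=118 to 170, underside 80, top 84 high. Gate guide strips 10 high in front: x=-60 to -155, y=31 to 57.
- pad (a point): Centre, on the cart top, of where the barrel's axis must be set down: the dark square pad (64 x 64 mm, look only, no height) in front of the fence's open end; in the bay's frame (0, -110, 0) mm. A barrel standing here touches the fence.
- home (a point): Where the barrel's axis ends up when it touches both the end wall and the fence side, on the cart top; in the bay's frame (0, 132, 0) mm.
- gate (a joint): Steel gate across the bay's mouth (plate 85 wide, 6 thick, 50 high, at y=44 mm of the bay's frame). Value in m: 0 shut, 0.095 fully open; it grows as the gate slides along the bay's own -x (towards the robot, away from the fence). It stays where it is left; about 1.5 N moves it.
- gate_tab (a point): Centre of the black grip tab on top of the gate, which moves with it: 40 mm long along the bay's x, 12 mm thick along the bay's y, from 50 to 92 mm above the cart top; the point is 72 mm up. Shut, it lies at (-12.5, 44) mm in the bay's frame. The bay's 80 mm walls begin 74 mm beyond it in y.
- barrel: Chrome lens barrel, an upright cylinder 56 mm in diameter and 72 mm tall with a ridged band at mid height and a glass lens on top; 0.25 to 0.5 kg; stands on the cart to the robot's right or left. Origin at the centre of its underside, z up.
- loupe: Stand loupe to be left alone: clear tapered glass foot and black ring, 54 mm in diameter, 46 mm tall; may swap places with the barrel. Origin under its centre.
- thumbscrew_a: Large bronze thumbscrew standing on its head, 60 mm in diameter, 69 mm tall; leave alone. Origin under its centre.
- thumbscrew_b: A second, like thumbscrew_a; leave alone.
- screwdriver: Yellow-handled screwdriver, 190 mm, lying on the cart to the right of the fence's open end; leave alone. Origin under its middle.
- projector: Brown slide projector fixed on the cart at the robot's right, 260 x 280 mm and about 150 mm tall, its lens reaching 200 mm ahead (+x) of its origin under the body's centre, ridged black focus knob on its left side; leave alone.

How it is judged (in metres and radians):
On the way, in this order (a step that is already met when the one before it is completed fails the run):
1. the gate is slid open (at least 80 of its 95 mm) (value of joint gate above 0.08 m), for 0.2 s.
2. the barrel stands on the pad against the fence (gap under 12 mm, within 30 mm along it), let go, gate open (height (world z) of barrel below 0.005 m and angle between barrel's own z axis and vertical below 0.12 rad and x of barrel in the frame of bay between -0.012 and 0.006 m and y of barrel in the frame of bay between -0.14 and -0.08 m and contact force between the fingers and barrel below 0.3 N and value of joint gate above 0.08 m and linear speed of barrel below 0.01 m/s and angular speed of barrel below 0.1 rad/s), for 0.2 s.
3. pushed along the fence, standing on the cart, not gripped (under 14 N on it): first part of the lane (height (world z) of barrel below 0.005 m and angle between barrel's own z axis and vertical below 0.12 rad and x of barrel in the frame of bay between -0.012 and 0.006 m and y of barrel in the frame of bay between -0.065 and -0.025 m and contact force between the fingers and barrel below 14 N and value of joint gate above 0.08 m), for 0.05 s.
4. still beside the fence and not gripped where it nears the bay's mouth (height (world z) of barrel below 0.005 m and angle between barrel's own z axis and vertical below 0.12 rad and x of barrel in the frame of bay between -0.012 and 0.006 m and y of barrel in the frame of bay between -0.005 and 0.04 m and contact force between the fingers and barrel below 14 N and value of joint gate above 0.08 m), for 0.05 s.
5. the barrel stands in the bay against the end wall (within 8 mm) (height (world z) of barrel below 0.005 m and angle between barrel's own z axis and vertical below 0.12 rad and y of barrel in the frame of bay between 0.124 and 0.138 m and x of barrel in the frame of bay between -0.026 and 0.006 m), for 0.2 s.
At the end, for the whole second after the job is handed in: The barrel stands upright and at rest on the cart inside the bay, within 8 mm of the end wall, and the gate is shut to within 8 mm (all of step 5 and linear speed of barrel below 0.01 m/s and angular speed of barrel below 0.1 rad/s and value of joint gate below 0.008 m); the robot touches nothing.
It fails at once if the barrel is lifted while it is in the lane past the pad or in the bay (height (world z) of barrel between 0.01 and 0.04 m and y of barrel in the frame of bay above -0.06 m and x of barrel in the frame of bay between -0.025 and 0.02 m).
It fails at once if the barrel is tipped by more than 30 degrees (angle between barrel's own z axis and vertical above 0.52 rad).
It fails at once if the barrel is gripped or shoved with more than 40 N in the lane between pad and bay (contact force between the fingers and barrel above 40 N and y of barrel in the frame of bay between -0.06 and 0.05 m and x of barrel in the frame of bay above -0.025 m and height (world z) of barrel below 0.01 m).
It fails at once if a bystander is shifted by more than 20 mm (distance of any of loupe, thumbscrew_a, thumbscrew_b, screwdriver from where it was at the start of the episode above 0.02 m).
It fails at once if the robot bears on the projector (contact force between the arm and projector above 5 N).
It also fails if it takes over 72 s, if anything falls off the work surface, if the arm or the gripper's body presses on something with over 40 N, if the wrist force passes 120 N, or if a joint passes its speed limit or range.

## Working session

There is one attempt and no reset: what is moved stays moved. The work goes in short steps, Python scripts to look and compute and a shell command to move; the robot and the scene stay as the last step left them, time stands still between calls to the robot, and variables do not carry over. Pictures are saved under pics/ and viewed, about 8 in all and at most 12, crops included, and the job is handed in when it is done.

```bash
ls; mkdir -p pics; cat > h.py <<'E'
import numpy as np, cv2
from workcell import env
from scipy.spatial.transform import Rotation as R
def T():
    s=env.state(); M=np.eye(4); M[:3,:3]=R.from_euler('xyz',s['ee_rot'],degrees=True).as_matrix(); M[:3,3]=s['ee_pos']; return M
def grab(n):
    p=env.camera_params(n); M=p['cam_to_world'] if n!='wrist' else T()@np.array(p['hand_eye'])
    im,d=env.grab_frame(n); return im,d,np.array(p['camera_matrix']),np.array(M),p
def cloud(d,K,M):
    v,u=np.indices(d.shape); x=(u-K[0,2])/K[0,0]*d; y=(v-K[1,2])/K[1,1]*d
    P=np.stack([x,-y,-d],-1); W=P@M[:3,:3].T+M[:3,3]; W[d==0]=np.nan; return W
E
python3 - <<'E'
from h import *
print(env.state())
for n in('scene','side','wrist'):
    im,d,K,M,p=grab(n); cv2.imwrite(f'pics/{n}.png',im); np.save(f'{n}.npy',cloud(d,K,M)); print(n,{k:v for k,v in p.items()})
a=cv2.imread('pics/scene.png');
E
```

```text
pics
{'time_s': 0.0, 'qpos': array([ 7.29949585e+01,  1.83529512e+01,  8.97064935e+01, -3.63544913e-04,
        7.20454228e+01, -1.14529461e+00]), 'qvel': array([-0.03187631,  0.0725662 , -0.02096693,  0.0061287 ,  0.03179424,
        0.01196796]), 'effort': array([-1.11856847e-03, -4.12460160e+01, -2.31977981e+01,  7.27209798e-02,
        4.55329497e-02, -1.28076204e-04]), 'ee_pos': array([156.9826351 , 552.62076351, 213.10657547]), 'ee_rot': array([-1.79998249e+02,  1.04853492e-01,  7.41403671e+01]), 'force': array([0.75150707, 0.1254927 , 0.83219053]), 'torque': array([ 0.01874422, -0.06637293,  0.02529274]), 'gripper_width': 91.02922011780349}
scene {'camera_matrix': array([[475.32846795,   0.        , 316.40485962],
       [  0.        , 475.32846795, 238.37100133],
       [  0.        ,   0.        ,   1.        ]]), 'cam_to_world': array([[-1.22566452e-01, -6.82898860e-01,  7.20157353e-01,
         1.34219547e+03],
       [ 9.92251624e-01, -6.94388827e-02,  1.03028910e-01,
         2.09387603e+01],
       [-2.03514030e-02,  7.27205191e-01,  6.86118380e-01,
         8.30523432e
[... 461 characters left out ...]
   [-1.35874056e-02,  7.84248219e-01,  6.20298407e-01,
         7.58919773e+02],
       [ 0.00000000e+00,  0.00000000e+00,  0.00000000e+00,
         1.00000000e+00]])}
wrist {'camera_matrix': array([[356.83831456,   0.        , 328.75224118],
       [  0.        , 356.83831456, 242.02492533],
       [  0.        ,   0.        ,   1.        ]]), 'hand_eye': array([[ 9.99999964e-01, -2.54613148e-04, -8.89403518e-05,
        -3.88414769e-01],
       [-2.69216707e-04, -9.62106028e-01, -2.72675482e-01,
        -7.65335207e+01],
       [-1.61432857e-05,  2.72675496e-01, -9.62106061e-01,
        -1.70960155e+02],
       [ 0.00000000e+00,  0.00000000e+00,  0.00000000e+00,
         1.00000000e+00]])}
```

View pics/scene.png

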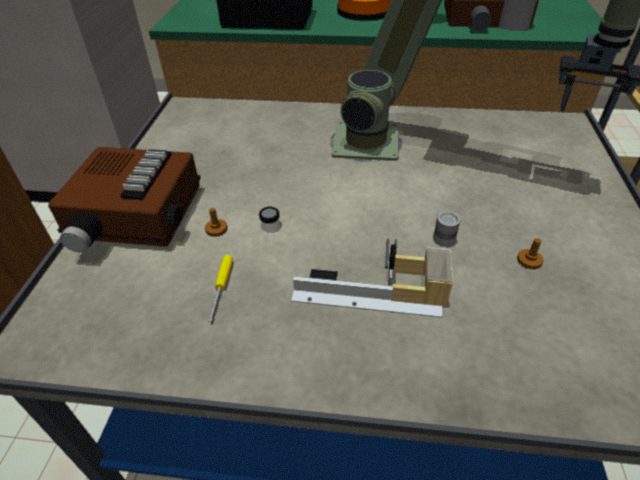

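View pics/side.png

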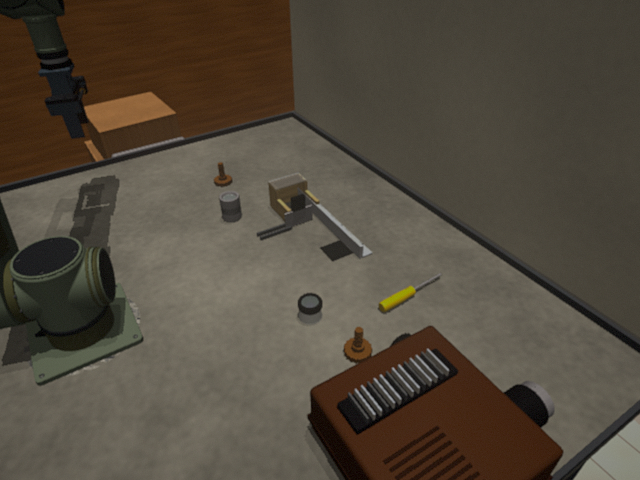

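```bash
python3 - <<'E'
from h import *
W=np.load('scene.npy')
def at(u,v): return np.nanmedian(W[v-1:v+2,u-1:u+2].reshape(-1,3),0).round(1)
for n,u,v in [('pad',323,274),('barreltop',447,218),('loupetop',270,213),('tsA',214,211),('tsB',536,241),('drv',222,280),('tab',392,250),('fenceL',294,279),('fenceR',388,290),('floor',350,230),('roof',438,258)]: print(n,at(u,v))
# fence top line
m=(W[...,2]>34)&(W[...,2]<43)
v,u=np.where(m); k=(u>288)&(u<395)&(v>270)&(v<297)
P=W[v[k],u[k]]; print(len(P)); 
l=cv2.fitLine(P[:,:2].astype(np.float32),cv2.DIST_HUBER,0,.01,.01).ravel(); print(l, P[:,1].min(),P[:,1].max())
dirn=l[:2]*np.sign(l[1]); th=np.arctan2(-dirn[0],dirn[1]); print('bay yaw',th)
s=(P[:,:2]-l[2:])@dirn; r=(P[:,:2]-l[2:])@np.array([dirn[1],-dirn[0]])
print(l[2:]+dirn*s.min(), np.percentile(r,[5,25,50,75,95]))
for nm,(a,b,c,e) in dict(barrel=(425,200,470,250),loupe=(250,198,290,235)).items():
    Q=W[b:e,a:c].reshape(-1,3); Q=Q[Q[:,2]>(40 if nm=='loupe' else 64)]; print(nm,len(Q),Q.min(0),Q.max(0),Q.mean(0))
S=np.load('side.npy'); Q=S[180:230,210:250].reshape(-1,3); Q=Q[Q[:,2]>64]; print('side barrel',len(Q),Q.min(0),Q.max(0))
for nm,X,(a,b,c,e) in [('tab scene',W,(380,235,402,262))]:
    Q=X[b:e,a:c].reshape(-1,3); Q=Q[(Q[:,2]>56)&(Q[:,2]<100)]; print(nm,len(Q),Q.min(0),Q.max(0),Q.mean(0))
im=cv2.imread('pics/scene.png')[180:330,270:570]
im2=cv2.imread('pics/side.png')[150:300,200:400]
cv2.imwrite('pics/c1.png',np.vstack([cv2.resize(im,(600,300),interpolation=2),cv2.resize(im2,(600,300),interpolation=2)]))
E
```

```text
pad [ 5.921e+02 -7.330e+01  3.000e-01]
barreltop [441.6 212.5  69.6]
loupetop [ 438.4 -226.5   46.7]
tsA [ 467.6 -362.3   66.5]
tsB [501.2 407.1  68.5]
drv [ 653.6 -297.3   23.1]
tab [586.9  79.8  93.1]
fenceL [ 648.4 -131.6   38.5]
fenceR [655.2  76.7  37.3]
floor [432.7 -21.1   1.1]
roof [592.4 180.1  83.7]
525
[2.5708064e-02 9.9966949e-01 6.5183057e+02 2.5088785e+01] -133.484471953652 89.89897318872822
bay yaw -0.025710898
[ 647.75356858 -133.44708441] [-7.31849612e+00 -3.85178091e+00  5.23393425e-04  1.98412478e+00
  3.98265549e+00]
barrel 377 [414.83073999 156.29466843  64.07629977] [570.84771806 242.93904785  87.47402358] [461.54951336 210.10849309  71.93284697]
loupe 245 [ 410.56005601 -255.72250235   40.2386195 ] [ 463.89142062 -203.68441529   50.77597159] [ 438.15157473 -229.66733326   45.40402711]
side barrel 218 [415.81352407 185.160044    64.02287294] [470.14341612 241.6934848   76.87732645]
tab scene 105 [566.05105984  75.21086957  59.58795694] [610.21236469  86.88654923  96.26665633] [593.12550897  80.87842759  88.60536167]
```

View pics/c1.png

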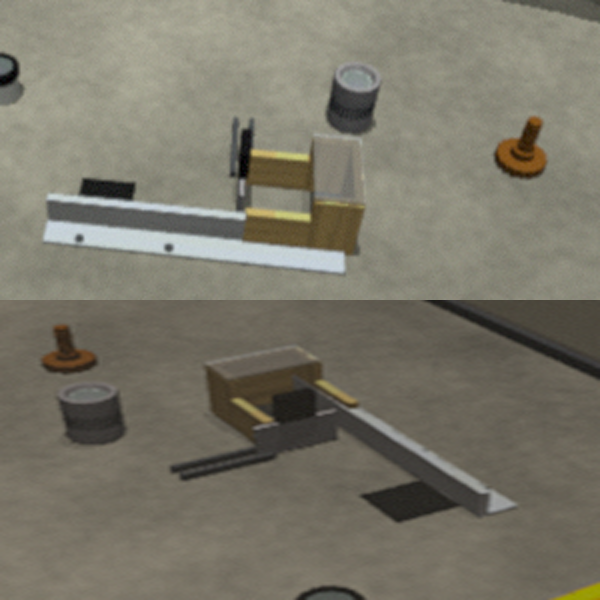

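```bash
python3 - <<'E'
from h import *
for n in('scene','side'):
    W=np.load(n+'.npy'); im=cv2.imread(f'pics/{n}.png'); box=(W[...,0]>520)&(W[...,0]<700)&(W[...,1]>-160)&(W[...,1]<240)
    dark=(im.max(-1)<45)&box&(W[...,2]<6); Q=W[dark]; Q=Q[Q[:,1]<-20]; print(n,'pad',len(Q),np.percentile(Q,[2,50,98],0).round())
    Q=W[box&(abs(W[...,2]-83)<4)&(W[...,1]>130)]; print('roof',len(Q),np.percentile(Q,[2,50,98],0).round())
    Q=W[box&(abs(W[...,2]-75)<15)&(W[...,1]<110)&(W[...,1]>50)]; print('tab',len(Q),np.percentile(Q,[2,50,98],0).round())
    for y in (-100,-50,0,40):
        Q=W[box&(W[...,2]>12)&(W[...,2]<45)&(abs(W[...,1]-y)<10)]; print('fence',y,len(Q),np.percentile(Q,[2,25,50,75,98],0).round()[:,[0,2]].tolist())
        Q=W[box&(W[...,2]>1)&(W[...,2]<7)&(abs(W[...,1]-y)<10)&(W[...,0]>650)]; print('foot',np.percentile(Q,[2,50,98],0).round()[:,0] if len(Q) else 0)
E
python3 -m pendant '[{"xyz":[0,0,0],"roll":0,"jaw":0},{"xyz":[0,0,0],"roll":0,"jaw":0},{"xyz":[0,0,0],"roll":0,"jaw":0},{"xyz":[0,0,0],"roll":0,"jaw":0},{"xyz":[0,0,0],"roll":0,"jaw":0},{"xyz":[0,0,0],"roll":0,"jaw":0},{"xyz":[0,0,-0.08],"roll":0,"jaw":0},{"xyz":[0,0,-0.08],"roll":0,"jaw":0}]'
```

```text
scene pad 170 [[ 580. -100.   -3.]
 [ 591.  -72.    1.]
 [ 602.  -43.    4.]]
roof 852 [[563. 155.  80.]
 [617. 181.  84.]
 [661. 206.  87.]]
tab 63 [[575.  75.  61.]
 [606.  80.  75.]
 [609.  87.  90.]]
fence -100 106 [[642.0, 13.0], [648.0, 22.0], [650.0, 31.0], [651.0, 39.0], [653.0, 42.0]]
foot [650. 669. 698.]
fence -50 107 [[643.0, 13.0], [650.0, 22.0], [651.0, 31.0], [653.0, 40.0], [654.0, 42.0]]
foot [652. 670. 696.]
fence 0 103 [[644.0, 13.0], [652.0, 23.0], [653.0, 33.0], [654.0, 39.0], [656.0, 42.0]]
foot [651. 672. 698.]
fence 40 105 [[646.0, 13.0], [652.0, 22.0], [654.0, 32.0], [655.0, 39.0], [657.0, 42.0]]
foot [653. 673. 696.]
side pad 325 [[ 582. -100.   -2.]
 [ 610.  -73.    1.]
 [ 640.  -43.    4.]]
roof 338 [[561. 153.  80.]
 [609. 176.  85.]
 [658. 206.  87.]]
tab 142 [[567.  72.  61.]
 [585.  75.  75.]
 [607.  85.  89.]]
fence -100 61 [[640.0, 13.0], [641.0, 23.0], [642.0, 32.0], [644.0, 40.0], [650.0, 43.0]]
foot [675. 687. 699.]
fence -50 54 [[641.0, 15.0], [642.0, 23.0], [644.0, 33.0], [645.0, 40.0], [652.0, 42.0]]
foot [679. 688. 698.]
fence 0 46 [[643.0, 13.0], [644.0, 21.0], [645.0, 32.0], [646.0, 40.0], [652.0, 43.0]]
foot [682. 693. 700.]
fence 40 45 [[644.0, 15.0], [645.0, 22.0], [647.0, 32.0], [648.0, 39.0], [655.0, 43.0]]
foot [682. 687. 699.]
time_s: 1.15
ee_pos: [157.5, 554.5, 297.9]
ee_rot: [180.0, -0.4, 74.1]
force: [0.4, 0.1, -0.6]
gripper_width: 91.1
```

```bash
A='x'; python3 -m pendant '[{"xyz":[-0.365,0.522,0],"roll":-14.4,"jaw":0},{"xyz":[-0.365,0.522,0],"roll":-14.4,"jaw":0},{"xyz":[-0.365,0.522,0],"roll":-14.4,"jaw":0},{"xyz":[-0.365,0.522,0],"roll":-14.4,"jaw":0},{"xyz":[-0.365,0.522,0],"roll":-14.4,"jaw":0},{"xyz":[-0.365,0.522,0],"roll":-14.4,"jaw":0},{"xyz":[-0.365,0.522,0],"roll":-14.4,"jaw":0},{"xyz":[-0.365,0.522,0],"roll":-14.4,"jaw":0}]'
```

```text
time_s: 2.15
ee_pos: [472.9, 165.3, 294.2]
ee_rot: [180.0, -0.0, 88.5]
force: [-0.3, 0.7, 0.1]
gripper_width: 91.1
```

```bash
python3 -m pendant '[{"xyz":[-0.05,0.045,0],"roll":0,"jaw":0},{"xyz":[-0.103,0.09,0],"roll":0,"jaw":0},{"xyz":[-0.103,0.09,0],"roll":0,"jaw":0},{"xyz":[-0.103,0.09,0],"roll":0,"jaw":0},{"xyz":[-0.103,0.09,0],"roll":0,"jaw":0},{"xyz":[-0.103,0.09,0],"roll":0,"jaw":0},{"xyz":[-0.103,0.09,0],"roll":0,"jaw":0},{"xyz":[-0.103,0.09,0],"roll":0,"jaw":0}]'
python3 - <<'E'
from h import *
print(env.state()['ee_pos'],env.state()['qpos'].round(1))
im,d,K,M,p=grab('wrist'); cv2.imwrite('pics/w1.png',im); np.save('w1.npy',cloud(d,K,M))
E
```

```text
time_s: 3.15
ee_pos: [559.0, 62.2, 294.1]
ee_rot: [180.0, -0.0, 88.6]
force: [-0.4, -1.0, 0.2]
gripper_width: 90.9
[558.96931966  62.22398891 294.13010692] [  5.2  14.9  83.    0.   82.1 -83.4]
```

View pics/w1.png

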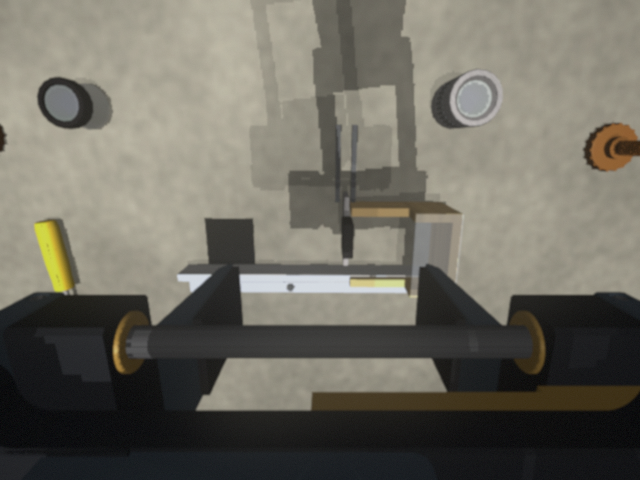

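```bash
python3 - <<'E'
from h import *
W=np.load('w1.npy'); im=cv2.imread('pics/w1.png')
def ext(n,m): Q=W[m]; print(n,len(Q),np.percentile(Q,[2,50,98],0).round(1).tolist())
z=W[...,2]; v,u=np.indices(z.shape); dark=im.max(-1)<60
b=lambda a,c,e,f:(u>a)&(u<c)&(v>e)&(v<f)
ext('pad',dark&(z<6)&b(195,262,212,262)&(W[...,0]<636))
ext('tab',(z>60)&b(330,362,200,270))
ext('gate40-56',(z>40)&(z<56)&b(338,350,190,270))
ext('barrel',(z>64)&(z<80)&b(425,510,60,135))
ext('wallL top',(abs(z-50)<5)&b(352,408,195,222)); ext('wallR top',(abs(z-50)<6)&b(352,405,275,292)); ext('roof',(abs(z-83)<5)&b(405,470,200,290))
for a,c in((180,240),(240,300),(300,345),(180,345)):
    ext('fencetop',(abs(z-40)<5)&b(a,c,262,282))
    ext('fencetop2',(abs(z-40)<5)&b(a,c,225,300))
E
```

```text
pad 1624 [[582.1, -100.8, -0.9], [609.3, -71.7, 0.8], [635.0, -44.2, 2.5]]
tab 476 [[568.3, 75.1, 62.2], [584.8, 80.9, 91.8], [606.7, 87.4, 93.5]]
gate40-56 147 [[545.8, 75.9, 42.8], [561.4, 81.4, 50.2], [629.7, 84.5, 55.8]]
barrel 2518 [[419.4, 189.0, 65.9], [443.6, 214.8, 70.4], [469.0, 239.4, 73.7]]
wallL top 495 [[559.7, 91.4, 47.1], [564.6, 122.2, 50.2], [569.9, 153.2, 51.7]]
wallR top 501 [[649.4, 91.0, 44.6], [654.1, 121.0, 50.1], [660.6, 152.4, 51.7]]
roof 2872 [[562.5, 155.0, 81.9], [594.6, 181.1, 84.2], [640.7, 206.3, 85.8]]
fencetop 238 [[640.7, -128.5, 35.5], [644.8, -111.6, 39.9], [650.5, -91.5, 41.7]]
fencetop2 238 [[640.7, -128.5, 35.5], [644.8, -111.6, 39.9], [650.5, -91.5, 41.7]]
fencetop 475 [[643.3, -51.3, 35.9], [647.9, -15.5, 39.9], [653.4, 20.5, 41.6]]
fencetop2 475 [[643.3, -51.3, 35.9], [647.9, -15.5, 39.9], [653.4, 20.5, 41.6]]
fencetop 348 [[645.6, 24.5, 35.7], [649.7, 51.1, 39.9], [655.0, 78.9, 41.7]]
fencetop2 384 [[645.6, 25.0, 35.7], [650.2, 52.2, 39.9], [656.3, 78.9, 41.7]]
fencetop 1077 [[641.3, -126.1, 35.7], [647.8, -6.6, 39.9], [654.3, 76.4, 41.7]]
fencetop2 1113 [[641.3, -126.0, 35.7], [648.0, -3.8, 39.9], [655.8, 76.5, 41.7]]
```

```bash
python3 -m pendant '[{"xyz":[0.0197,0.0275,0.05],"roll":0.2,"jaw":0.4},{"xyz":[0.0197,0.0275,0.1],"roll":0.2,"jaw":0.4},{"xyz":[0.0197,0.0275,0.15],"roll":0.2,"jaw":0.4},{"xyz":[0.0197,0.0275,0.195],"roll":0.2,"jaw":0.4},{"xyz":[0.0197,0.0275,0.225],"roll":0.2,"jaw":0.4},{"xyz":[0.0197,0.0275,0.237],"roll":0.2,"jaw":0.4},{"xyz":[0.0197,0.0275,0.237],"roll":0.2,"jaw":0.7},{"xyz":[0.0197,0.0275,0.237],"roll":0.2,"jaw":1}]' 8; 
python3 -m pendant '[{"xyz":[0,0,0],"roll":0,"jaw":1},{"xyz":[0,0,0],"roll":0,"jaw":1},{"xyz":[0,0,0],"roll":0,"jaw":1},{"xyz":[0,0,0],"roll":0,"jaw":1},{"xyz":[0,0,0],"roll":0,"jaw":1},{"xyz":[0,0,0],"roll":0,"jaw":1},{"xyz":[0,-0.005,0],"roll":0,"jaw":1},{"xyz":[0,-0.01,0],"roll":0,"jaw":1}]'
```

```text
time_s: 4.2
ee_pos: [588.4, 80.9, 58.5]
ee_rot: [179.8, -0.0, 88.3]
force: [-0.1, 0.1, 0.3]
gripper_width: 37.4
time_s: 5.2
ee_pos: [578.4, 82.3, 57.6]
ee_rot: [179.8, -0.1, 88.3]
force: [2.5, 4.2, 0.9]
gripper_width: 12.0
```

```bash
python3 -m pendant '[{"xyz":[0,-0.01,0],"roll":0,"jaw":1},{"xyz":[0,-0.022,0],"roll":0,"jaw":1},{"xyz":[0,-0.034,0],"roll":0,"jaw":1},{"xyz":[0,-0.046,0],"roll":0,"jaw":1},{"xyz":[0,-0.056,0],"roll":0,"jaw":1},{"xyz":[0,-0.063,0],"roll":0,"jaw":1},{"xyz":[0,-0.066,0],"roll":0,"jaw":1},{"xyz":[0,-0.066,0],"roll":0,"jaw":1}]'
python3 -m pendant '[{"xyz":[0,0,0],"roll":0,"jaw":0.6},{"xyz":[0,0,0],"roll":0,"jaw":0.5},{"xyz":[0,0,0],"roll":0,"jaw":0.5},{"xyz":[0,0,-0.03],"roll":0,"jaw":0.5},{"xyz":[0,0,-0.09],"roll":0,"jaw":0.5},{"xyz":[0,0,-0.15],"roll":0,"jaw":0},{"xyz":[0,0,-0.2],"roll":0,"jaw":0},{"xyz":[0,0,-0.2],"roll":0,"jaw":0}]'
python3 - <<'E'
from h import *
im,d,K,M,p=grab('wrist'); W=cloud(d,K,M); cv2.imwrite('pics/w2.png',im)
z=W[...,2]; m=(z>60)&(z<100)&(W[...,0]>450)&(W[...,0]<640)&(abs(W[...,1]-82)<16); print(np.percentile(W[m],[2,50,98],0).round(1))
m=(z>64)&(z<80)&(W[...,0]>400)&(W[...,0]<485)&(abs(W[...,1]-214)<45); print(np.percentile(W[m],[1,50,99],0).round(1))
E
```

```text
time_s: 6.2
ee_pos: [511.9, 84.3, 57.6]
ee_rot: [179.9, -0.1, 88.3]
force: [0.7, 6.2, 1.8]
gripper_width: 12.4
time_s: 7.2
ee_pos: [513.4, 83.0, 261.3]
ee_rot: [179.5, -0.1, 88.3]
force: [1.0, 0.0, -0.1]
gripper_width: 73.1
[[492.6  78.   65.9]
 [509.5  83.6  92. ]
 [531.   89.2  93.6]]
[[418.  188.5  65.3]
 [443.4 215.2  70.4]
 [469.9 240.8  73.7]]
```

```bash
python3 -m pendant '[{"xyz":[0.045,-0.025,0],"roll":0,"jaw":0},{"xyz":[0.09,-0.05,0],"roll":0,"jaw":0},{"xyz":[0.1295,-0.0735,0.02],"roll":0,"jaw":0},{"xyz":[0.1295,-0.0735,0.07],"roll":0,"jaw":0},{"xyz":[0.1295,-0.0735,0.12],"roll":0,"jaw":0},{"xyz":[0.1295,-0.0735,0.13],"roll":0,"jaw":0},{"xyz":[0.1295,-0.0735,0.13],"roll":0,"jaw":0},{"xyz":[0.1295,-0.0735,0.13],"roll":0,"jaw":0}]'
```

```text
time_s: 8.25
ee_pos: [442.8, 214.9, 128.5]
ee_rot: [179.8, -0.1, 88.3]
force: [1.0, 0.4, 0.9]
gripper_width: 91.2
```

```bash
python3 -m pendant '[{"xyz":[0,0.001,0.035],"roll":0,"jaw":0},{"xyz":[0,0.001,0.07],"roll":0,"jaw":0},{"xyz":[0,0.001,0.09],"roll":0,"jaw":0},{"xyz":[0,0.001,0.097],"roll":0,"jaw":0},{"xyz":[0,0.001,0.097],"roll":0,"jaw":0.2},{"xyz":[0,0.001,0.097],"roll":0,"jaw":0.5},{"xyz":[0,0.001,0.097],"roll":0,"jaw":1},{"xyz":[0,0.001,0.097],"roll":0,"jaw":1}]' 25
python3 -m pendant '[{"xyz":[0,0,0],"roll":0,"jaw":1},{"xyz":[0,0,0],"roll":0,"jaw":1},{"xyz":[0,0,-0.01],"roll":0,"jaw":1},{"xyz":[0,0,-0.03],"roll":0,"jaw":1},{"xyz":[0,0,-0.06],"roll":0,"jaw":1},{"xyz":[0,0,-0.09],"roll":0,"jaw":1},{"xyz":[0,0,-0.12],"roll":0,"jaw":1},{"xyz":[0,0,-0.12],"roll":0,"jaw":1}]'
```

```text
time_s: 9.25
ee_pos: [443.1, 215.1, 30.7]
ee_rot: [179.9, -0.1, 88.3]
force: [0.1, 2.1, 3.6]
gripper_width: 55.6
time_s: 10.25
ee_pos: [443.5, 214.7, 151.6]
ee_rot: [179.8, -0.1, 88.3]
force: [0.3, -0.2, -3.8]
gripper_width: 55.7
```

```bash
python3 -m pendant '[{"xyz":[-0.02,0.012,0],"roll":0,"jaw":1},{"xyz":[-0.057,0.035,0],"roll":0,"jaw":1},{"xyz":[-0.1,0.062,0],"roll":0,"jaw":1},{"xyz":[-0.143,0.089,0],"roll":0,"jaw":1},{"xyz":[-0.186,0.116,0],"roll":0,"jaw":1},{"xyz":[-0.229,0.142,0],"roll":0,"jaw":1},{"xyz":[-0.263,0.163,0],"roll":0,"jaw":1},{"xyz":[-0.2827,0.1756,0],"roll":0,"jaw":1}]'
python3 -m pendant '[{"xyz":[0,0,0],"roll":0,"jaw":1},{"xyz":[0,0,0.03],"roll":0,"jaw":1},{"xyz":[0,0,0.06],"roll":0,"jaw":1},{"xyz":[0,0,0.09],"roll":0,"jaw":1},{"xyz":[0,0,0.105],"roll":0,"jaw":1},{"xyz":[0,0,0.11],"roll":0,"jaw":1},{"xyz":[0,0,0.11],"roll":0,"jaw":1},{"xyz":[0,0,0.11],"roll":0,"jaw":1}]'
python3 - <<'E'
from h import *
im,d,K,M,p=grab('scene'); a=im[230:330,260:420]
im,d,K,M,p=grab('side'); b=im[180:300,260:420]
cv2.imwrite('pics/p1.png',np.vstack([cv2.resize(a,(480,300),interpolation=2),cv2.resize(b,(400,300),interpolation=2).copy() if 0 else cv2.resize(b,(480,300),interpolation=2)]))
E
```

```text
time_s: 11.25
ee_pos: [609.3, -74.9, 147.6]
ee_rot: [-179.8, -0.0, 88.2]
force: [-0.4, 0.6, -3.2]
gripper_width: 55.3
time_s: 12.25
ee_pos: [610.7, -73.2, 41.1]
ee_rot: [179.9, 0.0, 88.3]
force: [-0.2, 0.7, -3.4]
gripper_width: 55.3
```

View pics/p1.png

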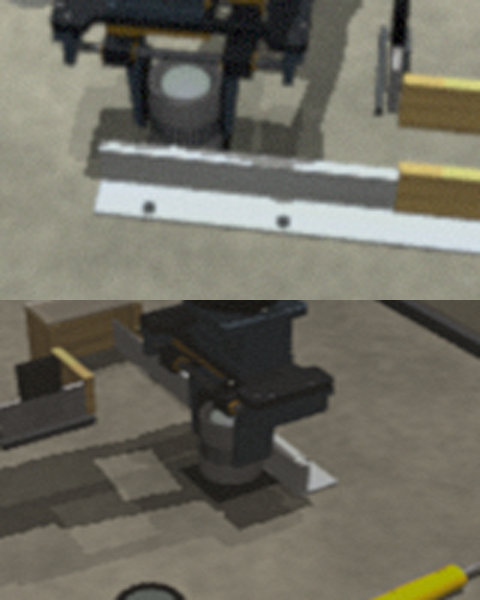

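```bash
python3 -m pendant '[{"xyz":[0,0,0.004],"roll":0,"jaw":1},{"xyz":[0,0,0.008],"roll":0,"jaw":1},{"xyz":[0,0,0.0105],"roll":0,"jaw":1},{"xyz":[0,0.001,0.0105],"roll":0,"jaw":1},{"xyz":[0,0.002,0.0105],"roll":0,"jaw":1},{"xyz":[0,0.003,0.0105],"roll":0,"jaw":1},{"xyz":[0,0.003,0.0105],"roll":0,"jaw":1},{"xyz":[0,0.003,0.0105],"roll":0,"jaw":1}]'
```

```text
time_s: 13.35
ee_pos: [610.0, -73.2, 30.8]
ee_rot: [-179.7, -0.0, 88.3]
force: [-8.7, -0.0, 11.2]
gripper_width: 55.8
```

```bash
python3 -m pendant '[{"xyz":[0,-0.002,-0.001],"roll":0,"jaw":0.8},{"xyz":[0,-0.002,-0.001],"roll":0,"jaw":0.4},{"xyz":[0,-0.002,-0.001],"roll":0,"jaw":0},{"xyz":[0,-0.002,-0.001],"roll":0,"jaw":0},{"xyz":[0,-0.002,-0.001],"roll":0,"jaw":0},{"xyz":[0,-0.002,-0.03],"roll":0,"jaw":0},{"xyz":[0,-0.002,-0.08],"roll":0,"jaw":0},{"xyz":[0,-0.002,-0.13],"roll":0,"jaw":0}]'
python3 -m pendant '[{"xyz":[0,-0.03,-0.03],"roll":10,"jaw":0},{"xyz":[0,-0.06,-0.05],"roll":20,"jaw":0},{"xyz":[0,-0.08,-0.05],"roll":30,"jaw":0},{"xyz":[0,-0.08,-0.05],"roll":40,"jaw":0},{"xyz":[0,-0.08,-0.05],"roll":50,"jaw":0.3},{"xyz":[0,-0.08,-0.05],"roll":60,"jaw":0.6},{"xyz":[0,-0.08,-0.05],"roll":70,"jaw":0.78},{"xyz":[0,-0.08,-0.05],"roll":80,"jaw":0.78}]'
python3 - <<'E'
from h import *
for n in('scene','side'):
    im,d,K,M,p=grab(n); W=cloud(d,K,M); z=W[...,2]; m=(z>62)&(z<80)&(abs(W[...,0]-610)<45)&(abs(W[...,1]+73)<45); print(n,m.sum(),np.percentile(W[m],[1,50,99],0).round(1).tolist())
E
```

```text
time_s: 14.35
ee_pos: [610.8, -73.2, 160.5]
ee_rot: [-180.0, -0.0, 88.3]
force: [0.9, -0.1, -0.1]
gripper_width: 91.2
time_s: 15.35
ee_pos: [531.0, -70.9, 209.4]
ee_rot: [-180.0, -0.0, 8.0]
force: [-1.1, -0.1, -0.5]
gripper_width: 54.2
scene 420 [[586.3, -98.6, 62.3], [614.6, -73.6, 70.0], [639.3, -47.5, 74.9]]
side 292 [[583.6, -102.8, 62.3], [609.2, -78.6, 70.5], [635.9, -50.2, 74.9]]
```

```bash
python3 -m pendant '[{"xyz":[0,0.045,0],"roll":9.6,"jaw":0.78},{"xyz":[0.02,0.087,0],"roll":9.6,"jaw":0.78},{"xyz":[0.066,0.087,0],"roll":9.6,"jaw":0.78},{"xyz":[0.066,0.087,0.03],"roll":9.6,"jaw":0.78},{"xyz":[0.066,0.087,0.08],"roll":9.6,"jaw":0.78},{"xyz":[0.066,0.087,0.13],"roll":9.6,"jaw":0.78},{"xyz":[0.066,0.087,0.13],"roll":9.6,"jaw":0.78},{"xyz":[0.066,0.087,0.13],"roll":9.6,"jaw":0.78}]'
```

```text
time_s: 16.45
ee_pos: [610.2, -147.8, 81.2]
ee_rot: [180.0, -0.2, -1.2]
force: [-0.2, -0.3, 0.4]
gripper_width: 20.1
```

```bash
python3 -m pendant '[{"xyz":[-0.0015,0,0.02],"roll":0.4,"jaw":0.78},{"xyz":[-0.0015,0,0.04],"roll":0.4,"jaw":0.78},{"xyz":[-0.0015,0,0.055],"roll":0.4,"jaw":0.78},{"xyz":[-0.0015,0,0.061],"roll":0.4,"jaw":0.78},{"xyz":[-0.0015,-0.005,0.061],"roll":0.4,"jaw":0.78},{"xyz":[-0.0015,-0.01,0.061],"roll":0.4,"jaw":0.78},{"xyz":[-0.0015,-0.015,0.061],"roll":0.4,"jaw":0.78},{"xyz":[-0.0015,-0.018,0.061],"roll":0.4,"jaw":0.78}]'
```

```text
time_s: 17.45
ee_pos: [607.9, -128.9, 18.8]
ee_rot: [-180.0, -0.0, -1.6]
force: [-0.1, 0.7, -0.4]
gripper_width: 20.4
```

```bash
python3 -m pendant '[{"xyz":[0,-0.005,-0.001],"roll":0,"jaw":0.78},{"xyz":[0,-0.01,-0.001],"roll":0,"jaw":0.78},{"xyz":[0,-0.015,-0.001],"roll":0,"jaw":0.78},{"xyz":[0,-0.02,-0.001],"roll":0,"jaw":0.78},{"xyz":[0,-0.025,-0.001],"roll":0,"jaw":0.78},{"xyz":[0,-0.03,-0.001],"roll":0,"jaw":0.78},{"xyz":[0,-0.035,-0.001],"roll":0,"jaw":0.78},{"xyz":[0,-0.04,-0.001],"roll":0,"jaw":0.78}]'
python3 - <<'E'
from h import *
o=np.array([617,37]);t=-.0285;Rb=np.array([[np.cos(t),-np.sin(t)],[np.sin(t),np.cos(t)]])
print('tcp bay',(env.state()['ee_pos'][:2]-o)@Rb, env.state()['force'])
for n in('scene','side'):
    im,d,K,M,p=grab(n); W=cloud(d,K,M); z=W[...,2]; m=(z>62)&(z<78)&(abs(W[...,0]-610)<45)&(W[...,1]>-85)&(W[...,1]<0); Q=(W[m][:,:2]-o)@Rb; print(n,m.sum(),np.percentile(Q,[1,50,99],0).round(1).tolist())
    cv2.imwrite(f'pics/q_{n}.png',im)
E
```

```text
time_s: 18.45
ee_pos: [608.8, -89.1, 19.5]
ee_rot: [180.0, 0.0, -1.7]
force: [-0.1, -2.7, 1.1]
gripper_width: 20.4
tcp bay [  -4.57524988 -126.30391327] [-0.0529375  -2.67557328  1.05051465]
scene 310 [[-30.3, -95.5], [0.4, -78.4], [23.7, -58.0]]
side 19 [[-31.8, -122.3], [-27.4, -102.1], [-24.3, -90.1]]
```

```bash
python3 -m pendant '[{"xyz":[0,-0.006,0],"roll":0,"jaw":0.78},{"xyz":[0,-0.013,0],"roll":0,"jaw":0.78},{"xyz":[0,-0.02,0],"roll":0,"jaw":0.78},{"xyz":[0,-0.027,0],"roll":0,"jaw":0.78},{"xyz":[0,-0.034,0],"roll":0,"jaw":0.78},{"xyz":[0,-0.041,0],"roll":0,"jaw":0.78},{"xyz":[0,-0.048,0],"roll":0,"jaw":0.78},{"xyz":[0,-0.054,0],"roll":0,"jaw":0.78}]'
python3 - <<'E'
from h import *
o=np.array([617,37]);t=-.0285;Rb=np.array([[np.cos(t),-np.sin(t)],[np.sin(t),np.cos(t)]])
print('tcp bay',(env.state()['ee_pos'][:2]-o)@Rb, env.state()['force'])
im,d,K,M,p=grab('scene'); W=cloud(d,K,M); z=W[...,2]; Q=(W[...,:2]-o)@Rb; m=(z>62)&(z<78)&(abs(Q[...,0])<45)&(Q[...,1]>-60)&(Q[...,1]<30); print(m.sum(),np.percentile(Q[m],[1,50,99],0).round(1).tolist())
a=im[210:330,290:450]
im,d,K,M,p=grab('side'); b=im[150:270,240:400]
cv2.imwrite('pics/p2.png',np.vstack([cv2.resize(a,(400,300),interpolation=2),cv2.resize(b,(400,300),interpolation=2)]))
E
```

```text
time_s: 19.55
ee_pos: [610.4, -34.9, 19.4]
ee_rot: [-180.0, 0.0, -1.7]
force: [-0.1, -2.0, -0.1]
gripper_width: 20.0
tcp bay [ -4.53759513 -72.07252937] [-0.12691602 -1.98013799 -0.12688646]
280 [[-30.5, -37.1], [-0.9, -22.4], [23.5, -3.2]]
```

View pics/p2.png

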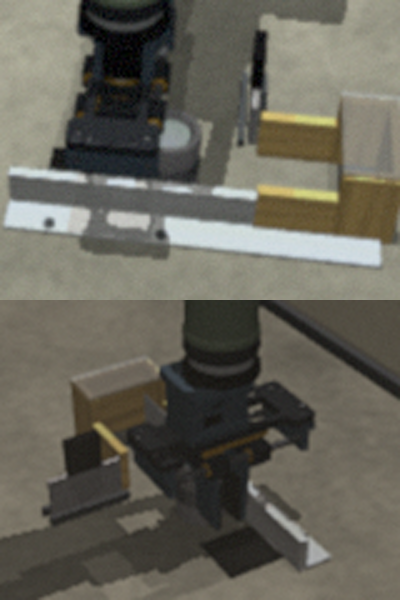

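```bash
python3 -m pendant '[{"xyz":[0.0005,-0.007,0],"roll":0,"jaw":0.78},{"xyz":[0.0005,-0.014,0],"roll":0,"jaw":0.78},{"xyz":[0.001,-0.021,0],"roll":0,"jaw":0.78},{"xyz":[0.001,-0.028,0],"roll":0,"jaw":0.78},{"xyz":[0.001,-0.035,0],"roll":0,"jaw":0.78},{"xyz":[0.001,-0.042,0],"roll":0,"jaw":0.78},{"xyz":[0.001,-0.049,0],"roll":0,"jaw":0.78},{"xyz":[0.001,-0.056,0],"roll":0,"jaw":0.78}]'
python3 -m pendant '[{"xyz":[0,-0.007,0],"roll":0,"jaw":0.78},{"xyz":[0,-0.014,0],"roll":0,"jaw":0.78},{"xyz":[0,-0.021,0],"roll":0,"jaw":0.78},{"xyz":[0,-0.028,0],"roll":0,"jaw":0.78},{"xyz":[0,-0.035,0],"roll":0,"jaw":0.78},{"xyz":[0,-0.042,0],"roll":0,"jaw":0.78},{"xyz":[0,-0.049,0],"roll":0,"jaw":0.78},{"xyz":[0,-0.056,0],"roll":0,"jaw":0.78}]'
python3 - <<'E'
from h import *
o=np.array([617,37]);t=-.0285;Rb=np.array([[np.cos(t),-np.sin(t)],[np.sin(t),np.cos(t)]])
print('tcp bay',(env.state()['ee_pos'][:2]-o)@Rb, env.state()['force'])
im,d,K,M,p=grab('scene'); W=cloud(d,K,M); z=W[...,2]; Q=(W[...,:2]-o)@Rb; m=(z>62)&(z<76)&(abs(Q[...,0])<38)&(Q[...,1]>40)&(Q[...,1]<116); print(m.sum(),np.percentile(Q[m],[1,50,99],0).round(1).tolist())
E
```

```text
time_s: 20.65
ee_pos: [613.0, 21.0, 19.4]
ee_rot: [-180.0, 0.0, -1.7]
force: [0.8, -2.3, 0.3]
gripper_width: 20.2
time_s: 21.65
ee_pos: [614.7, 77.0, 19.4]
ee_rot: [-180.0, 0.0, -1.7]
force: [-0.2, -1.2, 0.1]
gripper_width: 20.2
tcp bay [-3.48411731 39.87808842] [-0.15730927 -1.163068    0.09420836]
200 [[-28.8, 83.7], [-1.5, 94.5], [23.9, 107.5]]
```

```bash
python3 -m pendant '[{"xyz":[0,-0.006,0],"roll":0,"jaw":0.78},{"xyz":[0,-0.012,0],"roll":0,"jaw":0.78},{"xyz":[0,-0.018,0],"roll":0,"jaw":0.78},{"xyz":[0,-0.024,0],"roll":0,"jaw":0.78},{"xyz":[0,-0.03,0],"roll":0,"jaw":0.78},{"xyz":[0,-0.036,0],"roll":0,"jaw":0.78},{"xyz":[0,-0.041,0],"roll":0,"jaw":0.78},{"xyz":[0,-0.045,0],"roll":0,"jaw":0.78}]'
python3 -m pendant '[{"xyz":[0,-0.001,0],"roll":0,"jaw":0.78},{"xyz":[0,-0.002,0],"roll":0,"jaw":0.78},{"xyz":[0,-0.003,0],"roll":0,"jaw":0.78},{"xyz":[0,-0.004,0],"roll":0,"jaw":0.78},{"xyz":[0,-0.004,0],"roll":0,"jaw":0.78},{"xyz":[0,-0.004,0],"roll":0,"jaw":0.78},{"xyz":[0,-0.004,0],"roll":0,"jaw":0.78},{"xyz":[0,-0.004,0],"roll":0,"jaw":0.78}]'
```

```text
time_s: 22.7
ee_pos: [616.0, 121.8, 19.5]
ee_rot: [-180.0, -0.0, -1.7]
force: [-0.7, -2.2, 0.1]
gripper_width: 20.1
time_s: 23.7
ee_pos: [616.1, 125.5, 19.5]
ee_rot: [-180.0, -0.0, -1.7]
force: [0.5, -1.9, -0.2]
gripper_width: 19.9
```

```bash
python3 -m pendant '[{"xyz":[0,-0.001,0],"roll":0,"jaw":0.78},{"xyz":[0,-0.002,0],"roll":0,"jaw":0.78},{"xyz":[0,-0.003,0],"roll":0,"jaw":0.78},{"xyz":[0,-0.003,0],"roll":0,"jaw":0.78},{"xyz":[0,-0.003,0],"roll":0,"jaw":0.78},{"xyz":[0,-0.003,0],"roll":0,"jaw":0.78},{"xyz":[0,-0.003,0],"roll":0,"jaw":0.78},{"xyz":[0,-0.003,0],"roll":0,"jaw":0.78}]'
python3 - <<'E'
from h import *
o=np.array([617,37]);t=-.0285;Rb=np.array([[np.cos(t),-np.sin(t)],[np.sin(t),np.cos(t)]])
print('tcp bay',(env.state()['ee_pos'][:2]-o)@Rb, env.state()['force'])
E
```

```text
time_s: 24.7
ee_pos: [616.1, 127.3, 19.5]
ee_rot: [179.9, 0.0, -1.6]
force: [0.1, -6.9, 1.0]
gripper_width: 20.1
tcp bay [-3.45074823 90.20454572] [ 0.06909454 -6.91011179  0.9870627 ]
```

```bash
python3 -m pendant '[{"xyz":[0,0.006,0],"roll":0,"jaw":0.78},{"xyz":[0,0.02,0],"roll":0,"jaw":0.78},{"xyz":[0,0.04,0],"roll":0,"jaw":0.78},{"xyz":[0,0.06,0],"roll":0,"jaw":0.78},{"xyz":[0,0.075,0],"roll":0,"jaw":0.78},{"xyz":[0,0.08,-0.03],"roll":0,"jaw":0.78},{"xyz":[0,0.08,-0.08],"roll":0,"jaw":0.78},{"xyz":[0,0.08,-0.13],"roll":0,"jaw":0.78}]'
python3 -m pendant '[{"xyz":[-0.03,0,-0.02],"roll":0,"jaw":0.5},{"xyz":[-0.07,-0.02,-0.03],"roll":0,"jaw":0},{"xyz":[-0.1,-0.035,-0.03],"roll":0,"jaw":0},{"xyz":[-0.1035,-0.035,-0.03],"roll":0,"jaw":0},{"xyz":[-0.1035,-0.035,-0.03],"roll":0,"jaw":0},{"xyz":[-0.1035,-0.035,-0.03],"roll":0,"jaw":0},{"xyz":[-0.1035,-0.035,-0.03],"roll":0,"jaw":0},{"xyz":[-0.1035,-0.035,-0.03],"roll":0,"jaw":0}]'
python3 - <<'E'
from h import *
o=np.array([617,37]);t=-.0285;Rb=np.array([[np.cos(t),-np.sin(t)],[np.sin(t),np.cos(t)]])
print('tcp bay',(env.state()['ee_pos'][:2]-o)@Rb)
im,d,K,M,p=grab('scene'); W=cloud(d,K,M); z=W[...,2]; Q=(W[...,:2]-o)@Rb; m=(z>60)&(z<100)&(abs(Q[...,1]-44)<15)&(Q[...,0]>-150)&(Q[...,0]<0); print('tab',m.sum(),np.percentile(Q[m],[2,50,98],0).round(1).tolist())
cv2.imwrite('pics/p3.png',cv2.resize(im[180:330,330:530],(800,600),interpolation=2))
E
```

```text
time_s: 25.7
ee_pos: [613.6, 47.6, 150.6]
ee_rot: [-180.0, 0.0, -1.7]
force: [1.0, 0.7, -0.4]
gripper_width: 20.1
time_s: 26.7
ee_pos: [511.8, 86.3, 179.2]
ee_rot: [-180.0, 0.0, -1.7]
force: [-0.6, 0.5, 0.0]
gripper_width: 91.0
tcp bay [-106.57892741   46.27141831]
tab 118 [[-125.5, 37.9], [-90.1, 43.6], [-84.7, 49.4]]
```

View pics/p3.png

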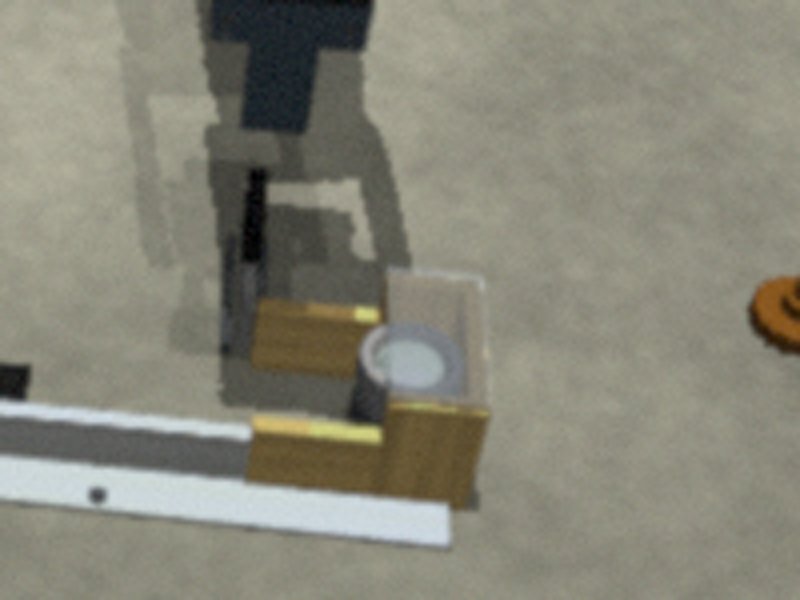

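```bash
python3 -m pendant '[{"xyz":[0.001,0.002,0.04],"roll":0,"jaw":0},{"xyz":[0.001,0.002,0.08],"roll":0,"jaw":0},{"xyz":[0.001,0.002,0.11],"roll":0,"jaw":0},{"xyz":[0.001,0.002,0.122],"roll":0,"jaw":0},{"xyz":[0.001,0.002,0.122],"roll":0,"jaw":0},{"xyz":[0.001,0.002,0.122],"roll":0,"jaw":0.4},{"xyz":[0.001,0.002,0.122],"roll":0,"jaw":1},{"xyz":[0.001,0.002,0.122],"roll":0,"jaw":1}]' 8
python3 -m pendant '[{"xyz":[0,0,0],"roll":0,"jaw":1},{"xyz":[0,0,0],"roll":0,"jaw":1},{"xyz":[0,0,0],"roll":0,"jaw":1},{"xyz":[0.005,0,0],"roll":0,"jaw":1},{"xyz":[0.015,0,0],"roll":0,"jaw":1},{"xyz":[0.025,0,0],"roll":0,"jaw":1},{"xyz":[0.035,0,0],"roll":0,"jaw":1},{"xyz":[0.045,0,0],"roll":0,"jaw":1}]'
```

```text
time_s: 27.75
ee_pos: [512.8, 84.5, 58.2]
ee_rot: [-180.0, -0.1, -1.7]
force: [-0.1, 0.3, -0.0]
gripper_width: 64.0
time_s: 28.75
ee_pos: [558.2, 83.1, 57.5]
ee_rot: [-180.0, 0.0, -1.7]
force: [-1.2, 1.0, 3.4]
gripper_width: 40.0
```

```bash
python3 -m pendant '[{"xyz":[0.01,0,0],"roll":0,"jaw":1},{"xyz":[0.02,0,0],"roll":0,"jaw":1},{"xyz":[0.03,0,0],"roll":0,"jaw":1},{"xyz":[0.038,0,0],"roll":0,"jaw":1},{"xyz":[0.043,0,0],"roll":0,"jaw":1},{"xyz":[0.046,0,0],"roll":0,"jaw":1},{"xyz":[0.047,0,0],"roll":0,"jaw":1},{"xyz":[0.048,0,0],"roll":0,"jaw":1}]'
```

```text
time_s: 29.75
ee_pos: [605.3, 81.7, 57.5]
ee_rot: [180.0, -0.0, -1.7]
force: [-1.2, -0.7, 3.6]
gripper_width: 39.9
```

```bash
python3 -m pendant '[{"xyz":[0.001,0,0],"roll":0,"jaw":1},{"xyz":[0.002,0,0],"roll":0,"jaw":1},{"xyz":[0.003,0,0],"roll":0,"jaw":1},{"xyz":[0.004,0,0],"roll":0,"jaw":1},{"xyz":[0.004,0,0],"roll":0,"jaw":1},{"xyz":[0.004,0,0],"roll":0,"jaw":1},{"xyz":[0.004,0,0],"roll":0,"jaw":1},{"xyz":[0.004,0,0],"roll":0,"jaw":1}]'
```

```text
time_s: 30.75
ee_pos: [605.8, 81.7, 57.3]
ee_rot: [180.0, 0.4, -1.7]
force: [-9.0, -0.1, 8.9]
gripper_width: 39.9
```

```bash
python3 -m pendant '[{"xyz":[-0.003,0,0],"roll":0,"jaw":0.5},{"xyz":[-0.003,0,0],"roll":0,"jaw":0.2},{"xyz":[-0.003,0,0],"roll":0,"jaw":0.2},{"xyz":[-0.003,0,0],"roll":0,"jaw":0.2},{"xyz":[-0.003,0,-0.03],"roll":0,"jaw":0.2},{"xyz":[-0.003,0,-0.09],"roll":0,"jaw":0.2},{"xyz":[-0.003,0,-0.15],"roll":0,"jaw":0.2},{"xyz":[-0.003,0,-0.15],"roll":0,"jaw":0.2}]'
python3 -m pendant '[{"xyz":[-0.05,0,0],"roll":0,"jaw":0.2},{"xyz":[-0.1,0,0],"roll":0,"jaw":0.2},{"xyz":[-0.15,0,0],"roll":0,"jaw":0.2},{"xyz":[-0.15,0,0],"roll":0,"jaw":0.2},{"xyz":[-0.15,0,0],"roll":0,"jaw":0.2},{"xyz":[-0.15,0,0],"roll":0,"jaw":0.2},{"xyz":[-0.15,0,0],"roll":0,"jaw":0.2},{"xyz":[-0.15,0,0],"roll":0,"jaw":0.2}]'
python3 - <<'E'
from h import *
o=np.array([617,37]);t=-.0285;Rb=np.array([[np.cos(t),-np.sin(t)],[np.sin(t),np.cos(t)]])
for n in ('scene','side'):
    im,d,K,M,p=grab(n); W=cloud(d,K,M); z=W[...,2]; Q=(W[...,:2]-o)@Rb; m=(z>60)&(z<100)&(abs(Q[...,1]-44)<10)&(Q[...,0]>-150)&(Q[...,0]<28); print(n,'tab',m.sum(),np.percentile(Q[m],[2,50,98],0).round(1).tolist())
    m=(z>66)&(z<77)&(Q[...,1]>90)&(Q[...,1]<158)&(Q[...,0]<27)&(Q[...,0]>-47);print('barrel?',m.sum(),np.percentile(Q[m],[2,50,98],0).round(1).tolist() if m.sum() else '')
    if n=='scene': cv2.imwrite('pics/p4.png',cv2.resize(im[180:330,330:530],(800,600),interpolation=2))
E
```

```text
time_s: 31.75
ee_pos: [609.5, 82.1, 213.4]
ee_rot: [-179.9, -0.7, -1.7]
force: [-0.1, -0.1, -0.4]
gripper_width: 73.0
time_s: 32.75
ee_pos: [456.8, 86.0, 207.2]
ee_rot: [-180.0, 0.0, -1.7]
force: [0.7, 0.3, -0.1]
gripper_width: 73.1
scene tab 136 [[-30.9, 37.8], [-0.1, 43.4], [8.8, 49.6]]
barrel? 90 [[-23.5, 105.2], [-2.4, 113.4], [17.6, 118.5]]
side tab 171 [[-33.0, 34.6], [-14.8, 37.8], [7.2, 47.3]]
barrel? 110 [[-31.3, 102.4], [-6.0, 119.1], [18.5, 133.9]]
```

View pics/p4.png

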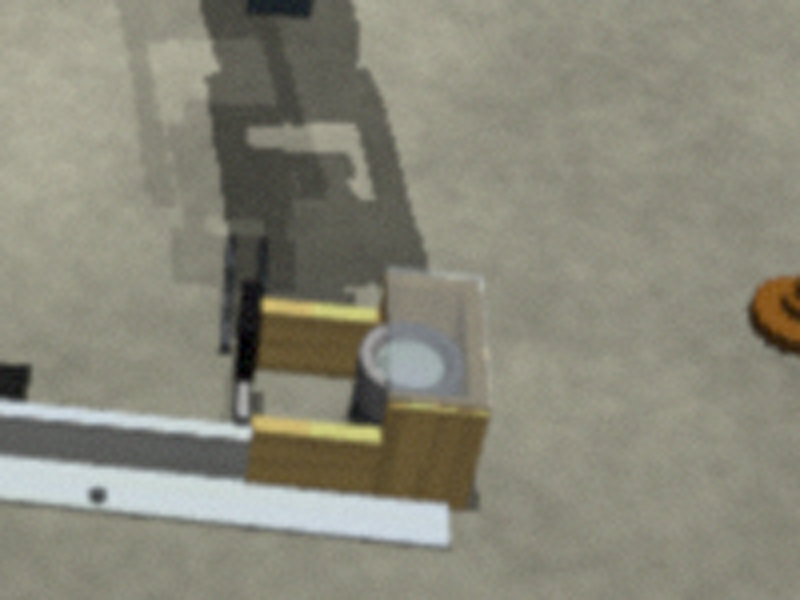

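```bash
python3 -c "
from workcell import env
print(env.job_done())"
```

```text
the job is handed in; nothing more can be done
None
```

I handed the job in at about 33 s of the 72 s allowed; it reports no verdict. The gate was opened, the barrel was set down on the pad and pushed ungripped into the bay, and the gate was closed behind it.

- **Gate open:** it started about 18 mm open. I slid it to about 94 mm of its 95 mm.
- **Barrel on the pad:** I let go of it about 2–3 mm from the fence, by camera estimate. That is within the 12 mm allowed, but I could not confirm it actually touched the fence.
- **Push:** the tool force read 1–3 N between moves along the lane. It rose to 7 N when the barrel met the end wall.
- **Barrel at the end:** the last pictures show it upright under the roof. Its front edge was near y = 104 mm in the bay frame, which puts its centre near 132 mm, the target. The pictures agree to a few millimetres only, because the clear roof spoils some depth readings.
- **Gate shut:** it reached its stop with 9 N on the tool. The tab measured centred near x = -11 to -13 mm in the bay frame, against -12.5 mm when shut.
- **Robot and bystanders:** the arm is clear, with about zero force on it. I never moved close to the loupe, thumbscrews, screwdriver or projector, but I did not re-measure their positions.

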